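Gauge a trimmed study model on the bench caliper

ROBOT

A 6-joint arm with a two-finger parallel gripper is mounted at the origin on the work surface. World frame = base frame: x ahead of the robot, y to its left, z up, the work surface at z = 0. Lengths are in mm, angles in rad, forces in N, time in s.
With the tool pointing down it reaches from about 350 to 975 mm from the base axis. Payload 7.1 kg.
Tool frame: the origin (TCP) lies between the finger pads, 19 mm behind the fingertips; this is the grasp point; z points along the fingers, y is the line along which they close (so a half turn about z gives the same grasp; the last joint's range is limited). The gripper opens to 88 mm and grips with 3 to 60 N. Pads are 20 mm wide; open, the fingers measure 115 mm over their backs; the gripper's body (75 mm by 178 mm) begins 61 mm behind the grasp point.
Start: joints at [-1.153, 0.423, 1.63, -0, 1.089, -0.019], TCP at [264.416, -566.294, 241.375] pointing down, gripper open.
Joint ranges: [-3, 3], [-0.9, 2.11], [0.09, 2.58], [-1.31, 4.45], [0.11, 2.69], [-2.54, 2.54]. Speed limits (rad/s): [2.39, 2.39, 3.01, 3.14, 3.14, 3.14].

INTERFACE

Orientations are given as a rotation vector (axis times angle).
In Python, from workcell import ctrl gives the robot as it stands.
- The arm moves only by the tool apply_moves, never from a script. Its argument "targets" is a list of rows, each an object of numbers: "tx", "ty", "tz": the shift along the world's x, y, z in m; "spin": the turn about the world's z in degrees. In form: [{"tx": .., "ty": .., "tz": .., "spin": ..}, ...]. A call has exactly 8 rows; each row is the pose to reach, as a shift and turn from the pose commanded when the call began; what a row does not reach only later rows make up. A row lasts 1/10 s, in which the tool goes at most 50 mm and 8.59 degrees, less where a joint would pass 70% of its speed; a pose out of reach is approached as far as the arm can. A call with a gripper value outside its range is refused whole. "gripper" is the closure, from -1 (fully open) to 1 (shut), set as the call begins (left out, the last holds). The fingers move at their own pace and stop on an object; the grip force is fixed at half the most. Time passes only in rows, so rows that repeat a pose let the fingers close, or fill a call up. It gives the time, the measured TCP pose, the force, the opening and the grip force at its end, in the units of the state.
- ctrl.get_obs(): the state, without advancing time (a new reading comes with each control period).
- ctrl.get_image(name): name is "side" or "top"; returns the picture (420x560x3 uint8, red, green, blue); there is no depth.
- ctrl.get_calibration(name): a dict with "fov_y" (degrees; the focal length in pixels is half the picture's height over the tangent of half this angle, whatever the lens; pixels are square), "cx", "cy" (the principal point, pixels), "rvec" (rotation vector, rad) and "tvec" (3), from world to camera coordinates, as OpenCV has them. Camera axes: x right, y down, z forward; pixel columns grow to the right and rows downward; lengths in mm; the calibration is good to about 2 mm. A picture is of the moment at which its call begins. get_calibration takes no time and is no camera call.
- ctrl.close_job(): hands the job in; it is judged then, once.
Trained networks look in the newest picture that a camera, given by its name, has taken for a name from the list of things; names that differ only in an ending like _2 or _b are one class to them, and where a whole thing is asked for, a point or a joint stands for the part that bears it (a point fixed in the world has none). Each returns a list of dicts, best first, with "score" (0 to 1); they miss things now and then, are a little off and sometimes report something else, mostly with a low value. They report only what shows in the picture. A call takes as long as a camera call. They do not tell look-alikes from the thing itself.
- ctrl.outline_of(name, camera): "pixels" (420x560 bool, what is visible of it) and "box" ([left, top, right, bottom] in pixels, round what is visible of it).
- ctrl.pinpoint(name, camera): "uv" ([column, row] in pixels: a listed point, or the origin of a listed thing).
The state is a dict: "t": time; "qpos": joint angles; "qvel": joint speeds; "joint_torque": joint torques, N m; "ee_pos": TCP position; "orientation": TCP orientation; "ft_force": force on the tool from outside, world axes, zero at the start; "moment": the same for the moment, N m; "width": finger opening in mm; "grasp_force": force on a finger pad.
Only numpy, scipy, OpenCV 4.12 (cv2) and the standard library are available. Lean on these libraries where they do the work, as an engineer would, in place of code of your own. Each camera call takes 0.05 s, during which the arm holds its last target. There are 200 camera calls.

TASK

Gauge the trimmed height of the yellow lower dental model on the bench caliper: with the jaws open wide enough, stand it gently on its heel on the rest plate between them, flat base bedded against the fixed jaw, and let go; then slide the moving jaw gently up until both jaws nip the model squarely with a light but definite pressure of some 5 newtons. Leave the caliper closed on the model so that its height can be read, and leave the white model alone.

Things in the scene. Friction and masses are not known exactly. Their poses are not given: they have to be found in the camera images.
- stand: Bench caliper stand: dark grey cast plate 12 mm thick (x -110..40, y -65..220 mm); a digital caliper lies flat above it between two 51 mm tall clamps. Origin: on the bench under the fixed jaw's face, on the beam's centre line. y: along the beam, fixed to moving jaw; jaws reach out to -x. Beam x +-8, mid plane 28 mm above the bench. The bare plate on the -x side is the rest for the model.
- rest (a point): On the rest plate's top (12 mm above the bench) at stand x -52, y 17.5 mm, axes as the stand's: the yellow model's origin comes to about this point when its base meets the fixed jaw. Set it down with the base a few mm clear of that jaw, then nudge it flush before letting go: pushed across a gap by the moving jaw alone it can skew and jam.
- fixed_jaw: Steel fixed jaw. Origin on its measuring face (faces stand +y) at the beam, 28 mm above the bench; axes as the stand's. It reaches to x -48 mm, is 9 mm wide (y 0 to -9) and 5 mm thick: 13.5 to 18.5 mm above the rest plate.
- moving_jaw: Steel moving jaw, the fixed jaw's mirror image, carried by the slide. Origin on its measuring face (faces stand -y), 28 mm above the bench; axes as the stand's.
- slide (a joint): Caliper opening in m: the gap between the measuring faces, 0 shut to 0.100, growing towards stand +y. It stays where it is left: friction 2 N, light damping (4 N per m/s), no spring. Starts anywhere from 0.010 to 0.075.
- slide_grip (a point): Middle of the slide's black display housing, 33 mm above the bench, 42 mm in +y from the moving jaw's face; axes as the stand's. Housing 40 mm wide (stand x), 66 long, 28 to 38 mm above the bench; steel body 36 wide below it, down to 20. Pinch it across the beam, along stand x. Lock screw (+x side, 28 mm towards the jaw) and thumb roller (-x side, 28 mm the other way) are inert.
- lower_model: Yellow stone lower dental model, 0.16 kg, on its flat heel. Origin: on the heel, 17.5 mm from the base's flat bottom (at y -17.5). y: base to cusps, at +17.5 to +27.5: trimmed height (unknown, to be gauged) 35 to 45 mm. z up, 57 tall; x across, base 66 wide, 48 at 42 up. Molars the jaw meets: x +-23, 13 to 23 up. Pinch along y by base and front teeth, TCP 40 to 46 above the heel, 15 N.
- lower_base (a point): Point on the flat bottom of the yellow model's base (model x 0, y -17.5 mm), 16 mm above the heel.
- upper_model: White upper dental model, like the yellow one but 60 mm tall with a pointed front, standing on its heel beside it, 100 to 130 mm away; frame likewise. To be left alone.
- tray: Blue tray 150 x 260 mm, fixed to the bench, rim 14 mm high, floor 4 mm thick, on which both models stand. Origin: centre of its underside; y along its length.
Mind the look-alikes: they are no part of the job. What is shaped like the lower_model but green is not meant.

How it is judged:
By the outcome, as a careful person would: the job done as asked, in the order asked, and still so for the second after the job is handed in, with the robot touching nothing.
It also fails if it takes over 72 s, if anything falls off the work surface, if the arm or the gripper's body presses on something with over 40 N, if the wrist force passes 120 N, or if a joint passes its speed limit or range.

## Working session

There is one attempt and no reset: what is moved stays moved. The work goes in short steps, Python scripts to look and compute and a tool call to move; the robot and the scene stay as the last step left them, time stands still between calls to the robot, and variables do not carry over. Pictures are saved under pics/ and viewed, at most 10 in all, crops included, and the job is handed in when it is done.

Besides the shell and the picture viewer there is one more tool, called after "Emit:" as a command line: name --argument value ..., lists and objects as JSON in quotes. apply_moves: Moves the arm, as the interface text tells. Its arguments: {"type":"object","properties":{"targets":{"type":"array"},"gripper":{"type":"number"}},"required":["targets"]}

```bash
mkdir -p pics
cat > h.py <<'E'
import numpy as np, cv2
from workcell import ctrl
def cal(c):
    k=ctrl.get_calibration(c); f=210/np.tan(np.radians(k["fov_y"])/2)
    K=np.array([[f,0,k["cx"]],[0,f,k["cy"]],[0,0,1.]]); R=cv2.Rodrigues(np.array(k["rvec"],float))[0]; t=np.array(k["tvec"],float).ravel()
    return K,R,t,k
def atz(c,uv,z):
    K,R,t,_=cal(c); d=R.T@np.linalg.solve(K,[uv[0],uv[1],1.]); o=-R.T@t
    return o+d*(z-o[2])/d[2]
def proj(c,p):
    K,R,t,_=cal(c); q=K@(R@np.array(p,float)+t); return q[:2]/q[2]
def tri(uvs):  # dict cam->uv
    A=[];b=[]
    for c,uv in uvs.items():
        K,R,t,_=cal(c); d=R.T@np.linalg.solve(K,[uv[0],uv[1],1.]); d/=np.linalg.norm(d); o=-R.T@t
        P=np.eye(3)-np.outer(d,d); A.append(P); b.append(P@o)
    return np.linalg.lstsq(np.vstack(A),np.hstack(b),rcond=None)[0]
def snap(c,fn=None):
    im=ctrl.get_image(c)
    if fn: cv2.imwrite("pics/"+fn,im[:,:,::-1])
    return im
E
python3 - <<'E'
from h import *
np.set_printoptions(precision=1,suppress=True)
a=snap("top");b=snap("side")
cv2.imwrite("pics/a.png",np.vstack([a,b])[:,:,::-1] if 0 else np.hstack([cv2.resize(a,(400,300)),cv2.resize(b,(400,300))])[:,:,::-1])
cv2.imwrite("pics/top.png",cv2.resize(a,(800,600),interpolation=cv2.INTER_CUBIC)[:,:,::-1]);cv2.imwrite("pics/side.png",cv2.resize(b,(800,600),interpolation=cv2.INTER_CUBIC)[:,:,::-1])
for c in("top","side"):
    k=cal(c); print(c,k[3],-k[1].T@k[2])
    for n in "stand rest fixed_jaw moving_jaw slide_grip lower_model lower_base upper_model tray".split():
        print(n,[(np.array(r["uv"]),round(r["score"],2)) for r in ctrl.pinpoint(n,c)[:4]])
E
```

```text
top {'fov_y': 42.769258687387875, 'cx': 278.79760787951113, 'cy': 214.05002504894435, 'rvec': array([ 2.1, -2.1,  0.2]), 'tvec': array([-212.8,  422. , 1487. ])} [ 114.6 -218.7 1540.7]
stand [(array([169.4, 170.3]), 0.59), (array([320.9, 177.5]), 0.51)]
rest [(array([164.6, 186.9]), 0.8)]
fixed_jaw [(array([167.1, 168.5]), 0.46)]
moving_jaw [(array([161.4, 172. ]), 0.39), (array([325.5, 174.7]), 0.3)]
slide_grip [(array([147.3, 167.6]), 0.63)]
lower_model [(array([322.2, 179. ]), 0.8), (array([416.4, 178. ]), 0.71), (array([372.3, 162.9]), 0.62)]
lower_base [(array([323.6, 177.2]), 0.6), (array([382.3, 163.6]), 0.58), (array([428.6, 175.1]), 0.57)]
upper_model [(array([280.1, 190.3]), 0.63)]
tray [(array([300.6, 182.7]), 0.92)]
side {'fov_y': 43.6691802946414, 'cx': 287.35395974341594, 'cy': 219.19959427902322, 'rvec': array([ 0.5, -2.8,  1.1]), 'tvec': array([ 336.4,  314.5, 1137.9])} [ 130.6  598.6 1063.7]
stand [(array([185.8, 337.1]), 0.91), (array([206.1, 349.4]), 0.38)]
rest [(array([205.4, 350.6]), 0.61)]
fixed_jaw [(array([185.7, 333.3]), 0.75)]
moving_jaw [(array([181.8, 342.1]), 0.54), (array([186.5, 340. ]), 0.3)]
slide_grip [(array([172. , 360.5]), 0.71)]
lower_model [(array([261.2, 202.7]), 0.75), (array([363.6, 240.9]), 0.62), (array([292.2, 140.7]), 0.61), (array([264.5, 162.6]), 0.57)]
lower_base [(array([268.3, 152. ]), 0.9), (array([289.7, 131.8]), 0.62), (array([263.4, 197.3]), 0.57), (array([361.9, 240.2]), 0.56)]
upper_model [(array([259.9, 233.5]), 0.55)]
tray [(array([259.4, 217.4]), 0.95)]
```

View pics/top.png

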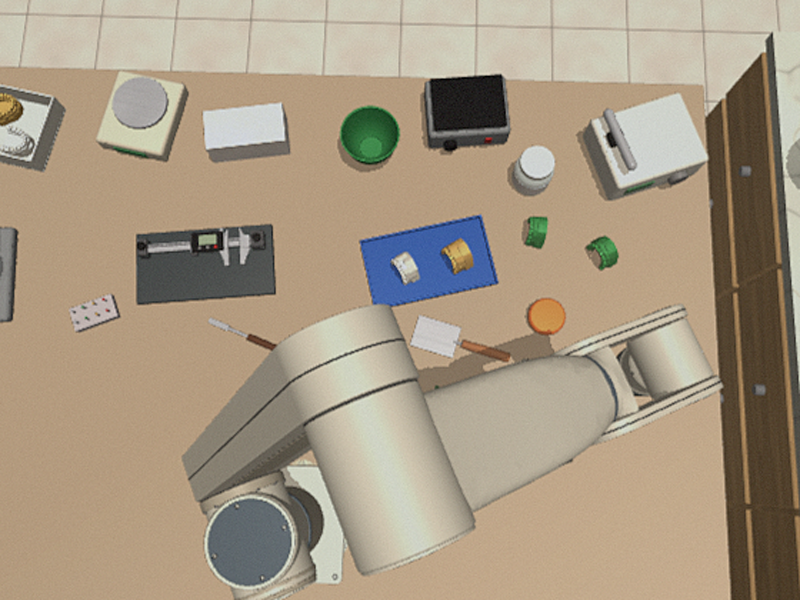

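View pics/side.png

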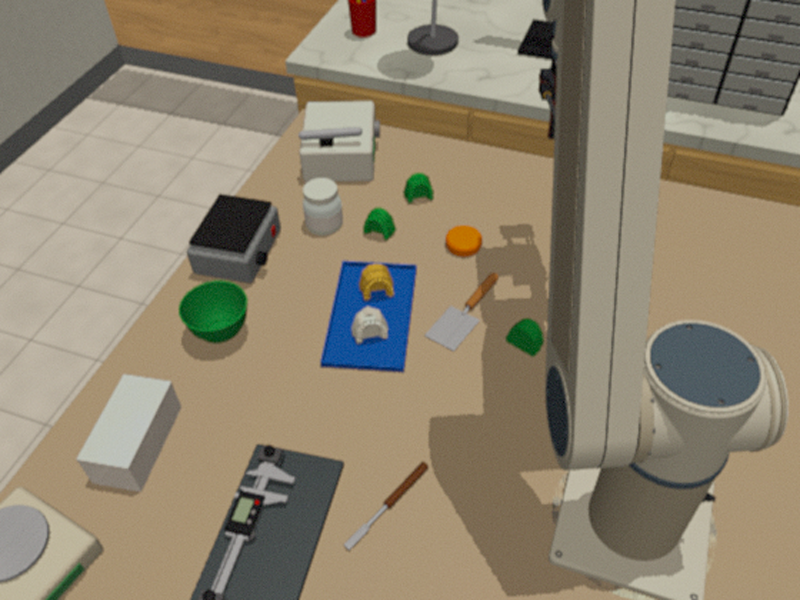

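The picture shows a yellow model and a white model on the blue tray. In full-resolution pixels, the yellow one is at top (322,179) and side (264,197), and the white one at top (280,190). The green look-alikes are at top (376,163) and (418,177), plus another at side (368,237). A yellow model in the grey box at the far left, top (5,75), is not on the blue tray. The yellow one on the blue tray, beside the white one, fits the description. I'll confirm it in enlarged crops and fit poses.

```bash
cat > fit.py <<'E'
from h import *
from scipy.optimize import minimize
def Tr(p,P): 
    c,s=np.cos(p[2]),np.sin(p[2]); P=np.asarray(P,float)
    return np.c_[p[0]+c*P[:,0]-s*P[:,1],p[1]+s*P[:,0]+c*P[:,1],P[:,2]]
def render(c,W,box,S=6):
    uv=np.array([proj(c,w) for w in W]); h=cv2.convexHull(((uv+.5-[box[0],box[1]])*S*16).astype(np.int32).reshape(-1,1,2))
    m=np.zeros(((box[3]-box[1])*S,(box[2]-box[0])*S),np.uint8); cv2.fillPoly(m,[h],255,shift=4)
    return cv2.resize(m,(box[2]-box[0],box[3]-box[1]),interpolation=cv2.INTER_AREA)/255.
def fit(shape,masks,p0,step):
    cs={}
    for c,m in masks.items():
        ys,xs=np.nonzero(m); b=[max(xs.min()-8,0),max(ys.min()-8,0),min(xs.max()+9,560),min(ys.max()+9,420)]; cs[c]=(b,m[b[1]:b[3],b[0]:b[2]].astype(float))
    cost=lambda p:sum(((render(c,Tr(p,shape(p)),b)-m)**2).sum()/m.sum() for c,(b,m) in cs.items())
    sim=np.vstack([p0]+[np.array(p0)+np.eye(len(p0))[i]*step[i] for i in range(len(p0))])
    r=minimize(cost,p0,method="Nelder-Mead",options=dict(initial_simplex=sim,maxiter=400,xatol=.02,fatol=1e-5))
    return r.x,r.fun
E
python3 - <<'E'
from fit import *
np.set_printoptions(precision=3,suppress=True)
T=snap("top");S=snap("side")
crop=lambda im,x,y,w,h,s:cv2.resize(im[y:y+h,x:x+w],(w*s,h*s),interpolation=cv2.INTER_CUBIC)
o=np.zeros((600,800,3),np.uint8)
o[:300,:400]=crop(T,300,155,50,38,8)[:300,:400];o[:300,400:]=crop(S,240,175,50,38,8)[:300]
o[300:,:400]=crop(T,92,150,100,75,4);o[300:,400:]=crop(S,140,310,80,60,5)
cv2.imwrite("pics/crop.png",o[:,:,::-1])
g=lambda z:lambda p:[[x,y,q] for x in(-110,40) for y in(-65,220) for q in(0,12)]
for cams in(("top","side"),("top",)):
    ms={c:ctrl.outline_of("stand",c)[0]["pixels"] for c in cams}
    p0=list(atz("top",(169,170),12)[:2])+[0.02]
    print("stand",cams,p0,fit(g(0),ms,p0,[10,10,.1]))
for c in("top","side"):
    for r in ctrl.outline_of("lower_model",c): print(c,r["score"],r["box"],r["pixels"].sum())
print("tray",tri({"top":ctrl.pinpoint("tray","top")[0]["uv"],"side":ctrl.pinpoint("tray","side")[0]["uv"]}))
print("ylw origin",tri({"top":(322.2,179),"side":(261.2,202.7)}),"base",tri({"top":(323.6,177.2),"side":(263.4,197.3)}))
print("grip",tri({"top":(147.3,167.6),"side":(172,360.5)}),"rest",tri({"top":(164.6,186.9),"side":(205.4,350.6)}),"fj",tri({"top":(167.1,168.5),"side":(185.7,333.3)}),"mj",tri({"top":(161.4,172),"side":(181.8,342.1)}))
E
```

```text
stand ('top', 'side') [np.float64(558.6670001115147), np.float64(130.00547077995532), 0.02] (array([553.778, 130.854,   0.109]), np.float64(0.041636863957043135))
stand ('top',) [np.float64(558.6670001115147), np.float64(130.00547077995532), 0.02] (array([554.976, 131.313,   0.103]), np.float64(0.014109105476266655))
top 0.79 [310.5, 168.7, 330.8, 192.2] 298
top 0.63 [366.4, 152.5, 382.7, 174.3] 279
top 0.63 [411.3, 164.2, 430.9, 190.5] 337
side 0.91 [252.3, 146.5, 278.8, 170.0] 372
side 0.88 [250.3, 184.2, 273.1, 212.4] 422
side 0.62 [283.6, 121.9, 303.4, 145.3] 344
side 0.59 [355.4, 222.0, 384.5, 247.7] 548
tray [ 523.963 -259.389   17.934]
ylw origin [ 548.987 -325.536   -3.072] base [ 545.465 -328.421   18.399]
grip [557.717 192.295  18.193] rest [504.588 140.585   2.609] fj [552.803 130.129  33.437] mj [548.893 148.973  25.914]
```

View pics/crop.png

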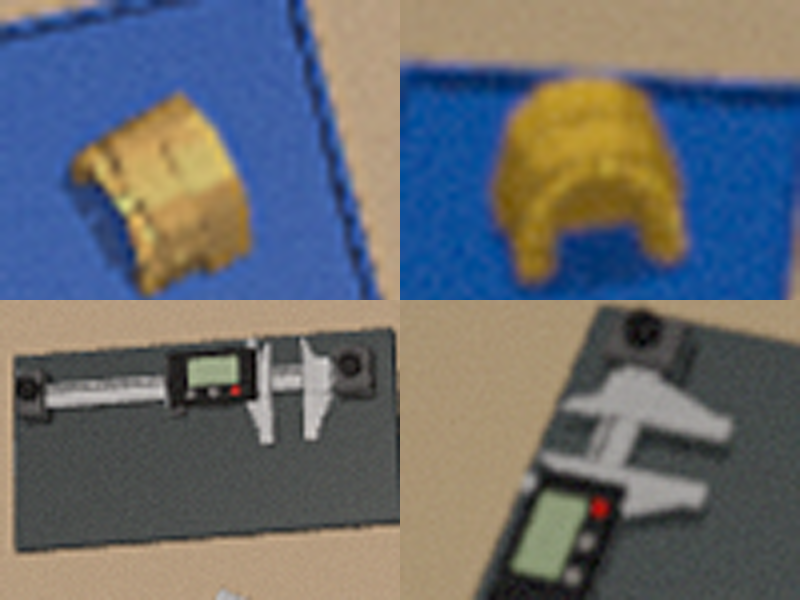

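The crop shows the yellow model, arch opening down-left and base on the right, at top about (321,178). The jaws are about 20 mm open, with the fixed jaw on the right at top (169,168). Next I fit the model's pose.

Run:
```python
from fit import *
np.set_printoptions(precision=3,suppress=True)
ms={}
for c,b in(("top",(300,155,350,200)),("side",(240,175,290,218))):
    im=snap(c); hsv=cv2.cvtColor(im,cv2.COLOR_RGB2HSV); m=cv2.inRange(hsv,(12,90,60),(35,255,255)); k=np.zeros_like(m); k[b[1]:b[3],b[0]:b[2]]=1; m=m*k
    n,l,st,_=cv2.connectedComponentsWithStats(m); j=1+st[1:,4].argmax(); print(c,st[j])
    pts=cv2.findNonZero((l==j).astype(np.uint8)); h=cv2.convexHull(pts); z=np.zeros_like(m); cv2.fillPoly(z,[h],1); ms[c]=z
def shape(p):
    h=p[3]-17.5
    prof=[(33,4),(33,14),(24,46),(13,61)]
    return [[s*x,y,z] for x,z in prof for s in(-1,1) for y in(-17.5,)]+[[s*x*.85,h,z] for x,z in [(33,4),(33,14),(24,42),(13,55)] for s in(-1,1)]
for cams in(("top","side"),("top",),("side",)):
    print(cams,fit(shape,{c:ms[c] for c in cams},[546,-322,.5,40],[8,8,.2,4]))
o=ctrl.get_obs(); print({k:np.array(v) for k,v in o.items()})
from scipy.spatial.transform import Rotation as R
print(R.from_rotvec(o["orientation"]).as_matrix())
# housing
h=lambda p:[[x,y,z] for x in(-20,20) for y in(9,75) for z in(28,38)]
for c in("top","side"):
    im=snap(c)
    for r in ctrl.outline_of("slide_grip",c)[:2]+ctrl.outline_of("moving_jaw",c)[:2]: print(c,r["score"],r["box"],r["pixels"].sum())
```

```text
top [309 167  22  25 306]
side [252 185  23  25 393]Traceback (most recent call last):
  File "<stdin>", line 13, in <module>
  File "fit.py", line 16, in fit
    r=minimize(cost,p0,method="Nelder-Mead",options=dict(initial_simplex=sim,maxiter=400,xatol=.02,fatol=1e-5))
    res = _minimize_neldermead(fun, x0, args, callback, bounds=bounds,
                               **options)
    fxr = func(xr)
    fx = function(np.copy(x), *(wrapper_args + args))
  File "fit.py", line 14, in <lambda>
    cost=lambda p:sum(((render(c,Tr(p,shape(p)),b)-m)**2).sum()/m.sum() for c,(b,m) in cs.items())
                  ~~~^^^^^^^^^^^^^^^^^^^^^^^^^^^^^^^^^^^^^^^^^^^^^^^^^^^^^^^^^^^^^^^^^^^^^^^^^^^^^
  File "fit.py", line 14, in <genexpr>
    cost=lambda p:sum(((render(c,Tr(p,shape(p)),b)-m)**2).sum()/m.sum() for c,(b,m) in cs.items())
                        ~~~~~~^^^^^^^^^^^^^^^^^^^^
  File "fit.py", line 7, in render
    uv=np.array([proj(c,w) for w in W]); h=cv2.convexHull(((uv+.5-[box[0],box[1]])*S*16).astype(np.int32).reshape(-1,1,2))
                 ~~~~^^^^^
  File "h.py", line 11, in proj
    K,R,t,_=cal(c); q=K@(R@np.array(p,float)+t); return q[:2]/q[2]
            ~~~^^^
  File "h.py", line 4, in cal
    k=ctrl.get_calibration(c); f=210/np.tan(np.radians(k["fov_y"])/2)
ValueError: time passes only in moves, steps and waits
```

```bash
sed -i 's/^def cal/import functools\n@functools.cache\ndef cal/' h.py
cat > model.py <<'E'
from fit import *
def masks(boxes):
  ms={}
  for c,b in boxes:
    im=snap(c); hsv=cv2.cvtColor(im,cv2.COLOR_RGB2HSV); m=cv2.inRange(hsv,(12,90,60),(35,255,255)); k=np.zeros_like(m); k[b[1]:b[3],b[0]:b[2]]=1; m=m*k
    n,l,st,_=cv2.connectedComponentsWithStats(m); j=1+st[1:,4].argmax(); print(c,st[j])
    h=cv2.convexHull(cv2.findNonZero((l==j).astype(np.uint8))); z=np.zeros_like(m); cv2.fillPoly(z,[h],1); ms[c]=z
  return ms
def shape(p,z0=4):
    h=p[3]-17.5
    return [[s*x,-17.5,z0+z] for x,z in [(33,0),(33,10),(24,42),(13,57)] for s in(-1,1)]+[[s*x*.85,h,z0+z] for x,z in [(33,0),(33,10),(24,38),(13,51)] for s in(-1,1)]
E
python3 - <<'E'
from model import *
np.set_printoptions(precision=3,suppress=True)
ms=masks((("top",(300,155,350,200)),("side",(240,175,290,218))))
for cams in(("top","side"),("top",),("side",)):
    print(cams,fit(shape,{c:ms[c] for c in cams},[546,-322,.5,40],[8,8,.2,4]))
o=ctrl.get_obs(); print({k:np.round(v,3) for k,v in o.items()})
for c in("top","side"):
    for r in ctrl.outline_of("slide_grip",c)[:2]+ctrl.outline_of("moving_jaw",c)[:2]: print(c,r["score"],r["box"],r["pixels"].sum())
E
```

```text
top [309 167  22  25 307]
side [252 185  23  25 392]
('top', 'side') (array([ 541.936, -319.13 ,    0.464,   41.137]), np.float64(0.15150544049123543))
('top',) (array([ 543.05 , -317.886,    0.531,   40.278]), np.float64(0.023691587151794768))
('side',) (array([ 538.951, -318.395,    0.548,   34.441]), np.float64(0.01911514194945264))
{'t': np.float64(1.65), 'qpos': array([-1.153,  0.423,  1.63 ,  0.   ,  1.089, -0.019]), 'qvel': array([-0.001,  0.   ,  0.   , -0.001,  0.001, -0.   ]), 'joint_torque': array([ -0.   , -54.457, -27.404,   0.064,   0.017,   0.   ]), 'ee_pos': array([ 264.434, -566.278,  241.402]), 'orientation': array([3.067, 0.681, 0.   ]), 'ft_force': array([ 1.365,  0.223, -0.197]), 'moment': array([ 0.01 ,  0.031, -0.006]), 'grasp_force': np.float64(0.0), 'width': np.float64(87.961)}
top 0.88 [134.7, 161.7, 160.3, 186.9] 411
side 0.56 [157.0, 342.6, 196.9, 377.6] 739
side 0.53 [185.1, 343.2, 202.3, 353.2] 88
```

Emit:
apply_moves --targets '[{"tx": 0.2836,"ty": 0.759,"tz": 0,"spin": 71},{"tx": 0.2836,"ty": 0.759,"tz": 0,"spin": 71},{"tx": 0.2836,"ty": 0.759,"tz": 0,"spin": 71},{"tx": 0.2836,"ty": 0.759,"tz": 0,"spin": 71},{"tx": 0.2836,"ty": 0.759,"tz": 0,"spin": 71},{"tx": 0.2836,"ty": 0.759,"tz": 0,"spin": 71},{"tx": 0.2836,"ty": 0.759,"tz": 0,"spin": 71},{"tx": 0.2836,"ty": 0.759,"tz": 0,"spin": 71}]' --gripper -1

```text
t: 2.65
ee_pos: [404.8, -189.8, 241.7]
orientation: [2.14, 2.299, 0.0]
ft_force: [0.1, 0.1, -0.8]
width: 88.0
grasp_force: 0.0
```

Emit:
apply_moves --targets '[{"tx": 0.143,"ty": 0.383,"tz": 0,"spin": 2},{"tx": 0.143,"ty": 0.383,"tz": 0,"spin": 2},{"tx": 0.143,"ty": 0.383,"tz": 0,"spin": 2},{"tx": 0.143,"ty": 0.383,"tz": 0,"spin": 2},{"tx": 0.143,"ty": 0.383,"tz": 0,"spin": 2},{"tx": 0.143,"ty": 0.383,"tz": 0,"spin": 2},{"tx": 0.143,"ty": 0.383,"tz": 0,"spin": 2},{"tx": 0.143,"ty": 0.383,"tz": 0,"spin": 2}]'

```text
t: 3.45
ee_pos: [544.7, 185.4, 241.5]
orientation: [2.106, 2.331, 0.0]
ft_force: [0.8, -0.5, 0.5]
width: 88.4
grasp_force: 0.0
```

Emit:
apply_moves --targets '[{"tx": 0,"ty": 0,"tz": -0.04,"spin": 0},{"tx": 0,"ty": 0,"tz": -0.08,"spin": 0},{"tx": 0,"ty": 0,"tz": -0.11,"spin": 0},{"tx": 0,"ty": 0,"tz": -0.13,"spin": 0},{"tx": 0,"ty": 0,"tz": -0.14,"spin": 0},{"tx": 0,"ty": 0,"tz": -0.15,"spin": 0},{"tx": 0,"ty": 0,"tz": -0.15,"spin": 0},{"tx": 0,"ty": 0,"tz": -0.15,"spin": 0}]'

```text
t: 4.25
ee_pos: [544.9, 183.2, 92.1]
orientation: [2.106, 2.33, 0.002]
ft_force: [-0.9, 0.3, -0.5]
width: 87.8
grasp_force: 0.0
```

Run:
```python
from fit import *
np.set_printoptions(precision=2,suppress=True)
T=snap("top");S=snap("side")
crop=lambda im,x,y,w,h,s:cv2.resize(im[y:y+h,x:x+w],(w*s,h*s),interpolation=cv2.INTER_CUBIC)
cv2.imwrite("pics/c2.png",np.hstack([crop(T,90,140,100,100,4),crop(S,120,290,100,100,4)])[:,:,::-1])
o=ctrl.get_obs();print(o["ee_pos"],proj("top",o["ee_pos"]),proj("side",o["ee_pos"]))
P=lambda x,y,z:Tr([554.4,131,.105],[[x,y,z]])[0]
for op in(17,20,23): print(op,[(c,(proj(c,P(-48,op,30))-k)*4,(proj(c,P(-20,op+9,38))-k)*4) for c,k in(("top",(90,140)),("side",(120,290)))])
```

```text
[545.08 183.34  92.46] [143.88 165.96] [170.99 341.23]
17 [('top', array([287.94, 183.44]), array([272.02, 144.38])), ('side', array([325.22, 219.51]), array([268.71, 216.45]))]
20 [('top', array([283.82, 183.74]), array([267.9 , 144.68])), ('side', array([323.35, 224.38]), array([266.74, 221.34]))]
23 [('top', array([279.71, 184.04]), array([263.78, 144.99])), ('side', array([321.48, 229.27]), array([264.76, 226.25]))]
```

View pics/c2.png

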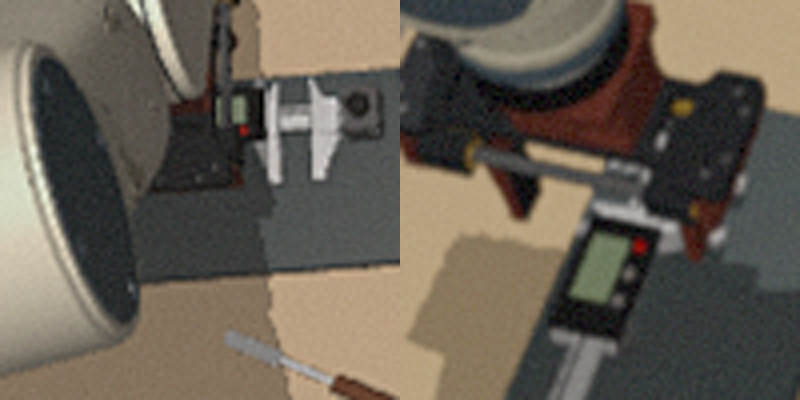

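The jaw faces show at top-crop columns 281 (moving) and 313 (fixed), so the opening is about 22 mm. The gripper stands over the housing, about 10 mm too far towards the jaw. I'll shift it and pinch.

Emit:
apply_moves --targets '[{"tx": 0.001,"ty": 0.006,"tz": 0,"spin": 0},{"tx": 0.003,"ty": 0.011,"tz": -0.01,"spin": 0},{"tx": 0.003,"ty": 0.011,"tz": -0.03,"spin": 0},{"tx": 0.003,"ty": 0.011,"tz": -0.045,"spin": 0},{"tx": 0.003,"ty": 0.011,"tz": -0.053,"spin": 0},{"tx": 0.003,"ty": 0.011,"tz": -0.056,"spin": 0},{"tx": 0.003,"ty": 0.011,"tz": -0.056,"spin": 0},{"tx": 0.003,"ty": 0.011,"tz": -0.056,"spin": 0}]'

```text
t: 5.15
ee_pos: [547.7, 194.2, 35.7]
orientation: [2.107, 2.33, 0.001]
ft_force: [0.6, -0.1, 0.7]
width: 87.7
grasp_force: 0.0
```

Emit:
apply_moves --targets '[{"tx": 0,"ty": 0,"tz": 0,"spin": 0},{"tx": 0,"ty": 0,"tz": 0,"spin": 0},{"tx": 0,"ty": 0,"tz": 0,"spin": 0},{"tx": 0,"ty": 0,"tz": 0,"spin": 0},{"tx": 0,"ty": 0,"tz": 0,"spin": 0},{"tx": 0,"ty": 0,"tz": 0,"spin": 0},{"tx": 0,"ty": 0,"tz": 0,"spin": 0},{"tx": 0,"ty": 0,"tz": 0,"spin": 0}]' --gripper 0.2

```text
t: 5.95
ee_pos: [551.3, 194.9, 36.0]
orientation: [2.103, 2.328, 0.011]
ft_force: [11.3, 0.2, -7.5]
width: 39.5
grasp_force: 30.0
```

Emit:
apply_moves --targets '[{"tx": 0.003,"ty": 0.0,"tz": 0,"spin": 0},{"tx": 0.003,"ty": 0.003,"tz": 0,"spin": 0},{"tx": 0.0025,"ty": 0.009,"tz": 0,"spin": 0},{"tx": 0.002,"ty": 0.016,"tz": 0,"spin": 0},{"tx": 0.001,"ty": 0.024,"tz": 0,"spin": 0},{"tx": 0.0,"ty": 0.032,"tz": 0,"spin": 0},{"tx": -0.0005,"ty": 0.037,"tz": 0,"spin": 0},{"tx": -0.0005,"ty": 0.037,"tz": 0,"spin": 0}]'

```text
t: 6.75
ee_pos: [547.3, 232.7, 35.8]
orientation: [2.106, 2.331, 0.003]
ft_force: [0.7, 2.7, 4.5]
width: 39.7
grasp_force: 30.0
```

Emit:
apply_moves --targets '[{"tx": 0,"ty": 0,"tz": 0,"spin": 0},{"tx": 0,"ty": 0,"tz": 0,"spin": 0},{"tx": 0,"ty": 0,"tz": 0,"spin": 0},{"tx": 0,"ty": 0,"tz": 0,"spin": 0},{"tx": 0,"ty": 0,"tz": 0,"spin": 0},{"tx": 0,"ty": 0,"tz": 0,"spin": 0},{"tx": 0,"ty": 0,"tz": 0,"spin": 0},{"tx": 0,"ty": 0,"tz": 0,"spin": 0}]'

```text
t: 7.55
ee_pos: [547.3, 232.4, 35.9]
orientation: [2.106, 2.331, 0.003]
ft_force: [0.7, 2.0, 6.5]
width: 39.7
grasp_force: 30.0
```

Emit:
apply_moves --targets '[{"tx": 0,"ty": 0,"tz": 0,"spin": 0},{"tx": 0,"ty": 0,"tz": 0,"spin": 0},{"tx": 0,"ty": 0,"tz": 0,"spin": 0},{"tx": 0,"ty": 0,"tz": 0,"spin": 0},{"tx": 0,"ty": 0,"tz": 0.02,"spin": 0},{"tx": 0,"ty": 0,"tz": 0.07,"spin": 0},{"tx": 0,"ty": 0,"tz": 0.12,"spin": 0},{"tx": 0,"ty": 0,"tz": 0.17,"spin": 0}]' --gripper -1

```text
t: 8.35
ee_pos: [546.2, 230.8, 206.7]
orientation: [-2.106, -2.33, 0.002]
ft_force: [0.9, -0.2, -0.6]
width: 87.7
grasp_force: 0.0
```

Emit:
apply_moves --targets '[{"tx": 0,"ty": -0.02,"tz": 0,"spin": -4},{"tx": 0,"ty": -0.06,"tz": 0,"spin": -10},{"tx": 0,"ty": -0.11,"tz": 0,"spin": -18},{"tx": 0,"ty": -0.16,"tz": 0,"spin": -26},{"tx": 0,"ty": -0.21,"tz": 0,"spin": -34},{"tx": 0,"ty": -0.26,"tz": 0,"spin": -42},{"tx": 0,"ty": -0.31,"tz": 0,"spin": -50},{"tx": 0,"ty": -0.36,"tz": 0,"spin": -58}]'

```text
t: 9.15
ee_pos: [546.2, -130.8, 205.3]
orientation: [-2.975, -1.008, 0.0]
ft_force: [0.9, -0.0, 0.1]
width: 88.1
grasp_force: 0.0
```

Emit:
apply_moves --targets '[{"tx": 0,"ty": -0.05,"tz": 0,"spin": -5},{"tx": 0,"ty": -0.1,"tz": 0,"spin": -8.6},{"tx": -0.001,"ty": -0.14,"tz": -0.01,"spin": -8.6},{"tx": -0.001,"ty": -0.17,"tz": -0.03,"spin": -8.6},{"tx": -0.002,"ty": -0.185,"tz": -0.05,"spin": -8.6},{"tx": -0.002,"ty": -0.187,"tz": -0.07,"spin": -8.6},{"tx": -0.002,"ty": -0.187,"tz": -0.08,"spin": -8.6},{"tx": -0.002,"ty": -0.187,"tz": -0.08,"spin": -8.6}]'

```text
t: 9.95
ee_pos: [543.7, -315.1, 123.7]
orientation: [-3.038, -0.79, 0.004]
ft_force: [0.4, 0.4, 0.0]
width: 87.8
grasp_force: 0.0
```

Run:
```python
from fit import *
np.set_printoptions(precision=2,suppress=True)
T=snap("top");S=snap("side")
crop=lambda im,x,y,w,h,s:cv2.resize(im[y:y+h,x:x+w],(w*s,h*s),interpolation=cv2.INTER_CUBIC)
cv2.imwrite("pics/c3.png",np.hstack([crop(T,280,140,80,80,5),crop(S,220,150,80,80,5)])[:,:,::-1])
o=ctrl.get_obs();print(o["ee_pos"],o["orientation"],np.degrees(2*np.arctan2(o["orientation"][1],o["orientation"][0])),o["qpos"])
for c,k in(("top",(280,140)),("side",(220,150))): print((proj(c,o["ee_pos"])-k)*5)
for n in("lower_model",):
  for c in("top","side"): print([(r["box"],round(r["score"],2)) for r in ctrl.outline_of(n,c)])
```

```text
[ 545.08 -315.49  125.77] [3.04 0.79 0.  ] 29.21369711294209 [-0.54  0.57  1.69  0.    0.88  0.52]
[209.66 137.02]
[194.7  108.88]
[([367.3, 153.1, 381.3, 174.4], 0.74), ([308.9, 166.4, 348.4, 211.2], 0.73), ([303.7, 271.3, 316.0, 294.5], 0.68), ([410.2, 166.9, 431.8, 187.3], 0.57), ([318.7, 179.7, 332.1, 193.7], 0.41)]
[([250.4, 186.8, 276.3, 209.4], 0.72), ([282.5, 118.6, 304.6, 143.6], 0.7), ([352.9, 232.8, 363.5, 240.4], 0.63), ([270.4, 148.2, 274.2, 158.5], 0.39), ([150.7, 357.6, 195.0, 394.2], 0.16)]
```

View pics/c3.png

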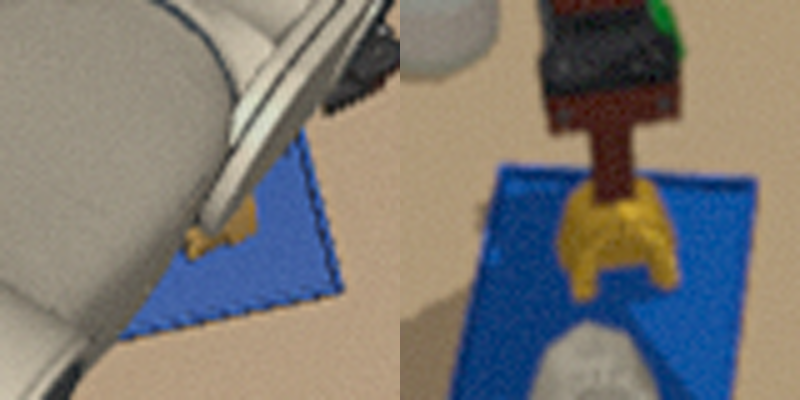

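The side crop shows the front finger, tip at full-resolution (262.4,189.6), above the model's front, whose arch centre is at about column 263.5. I'll check how far off the camera is from the arm here.

Run:
```python
from model import *
np.set_printoptions(precision=2,suppress=True)
ee=np.array([545.1,-315.5,125.8]); a=np.radians(119.2); d=np.array([np.cos(a),np.sin(a),0])
for off in(44,50,57): print(off,proj("side",ee+d*off-[0,0,19]))
ms=masks((("side",(240,175,290,218)),))
S=ms["side"]
# fit side only with fixed yaw, height, using real finger offset check
for yaw in(.45,.51,.57):
    for h in(38,42):
        best=fit(lambda p:shape([p[0],p[1],yaw,h]),{"side":S},[541,-318,yaw],[6,6,0.001]); print(yaw,h,best)
```

```text
44 [261.61 188.69]
50 [261.93 190.32]
57 [262.3  192.23]
side [252 185  23  25 362]
0.45 38 (array([ 540.64, -319.88,    0.45]), np.float64(0.05464622472451925))
0.45 42 (array([ 541.78, -321.92,    0.45]), np.float64(0.09079535902097628))
0.51 38 (array([ 540.77, -320.48,    0.51]), np.float64(0.04799777139170724))
0.51 42 (array([ 541.63, -322.62,    0.51]), np.float64(0.08327387119686691))
0.57 38 (array([ 540.28, -320.98,    0.57]), np.float64(0.043101740530043856))
0.57 42 (array([ 541.99, -323.89,    0.57]), np.float64(0.0841559960640953))
```

Emit:
apply_moves --targets '[{"tx": -0.003,"ty": -0.002,"tz": -0.01,"spin": 0},{"tx": -0.003,"ty": -0.002,"tz": -0.03,"spin": 0},{"tx": -0.003,"ty": -0.002,"tz": -0.05,"spin": 0},{"tx": -0.003,"ty": -0.002,"tz": -0.065,"spin": 0},{"tx": -0.003,"ty": -0.002,"tz": -0.075,"spin": 0},{"tx": -0.003,"ty": -0.002,"tz": -0.078,"spin": 0},{"tx": -0.003,"ty": -0.002,"tz": -0.078,"spin": 0},{"tx": -0.003,"ty": -0.002,"tz": -0.078,"spin": 0}]'

```text
t: 11.0
ee_pos: [542.3, -318.1, 48.0]
orientation: [3.04, 0.791, 0.001]
ft_force: [0.3, -0.2, -0.6]
width: 88.0
grasp_force: 0.0
```

Emit:
apply_moves --targets '[{"tx": 0,"ty": 0,"tz": 0,"spin": 0},{"tx": 0,"ty": 0,"tz": 0,"spin": 0},{"tx": 0,"ty": 0,"tz": 0,"spin": 0},{"tx": 0,"ty": 0,"tz": 0,"spin": 0},{"tx": 0,"ty": 0,"tz": 0,"spin": 0},{"tx": 0,"ty": 0,"tz": 0,"spin": 0},{"tx": 0,"ty": 0,"tz": 0,"spin": 0},{"tx": 0,"ty": 0,"tz": 0,"spin": 0}]' --gripper 0.4

```text
t: 11.8
ee_pos: [541.9, -317.9, 47.4]
orientation: [3.04, 0.791, 0.0]
ft_force: [0.3, -0.3, 1.2]
width: 42.2
grasp_force: 30.1
```

```bash
python3 -c "
from workcell import ctrl
print(ctrl.get_obs())"
```

```text
{'t': 11.8, 'qpos': array([-5.49500174e-01,  6.86839555e-01,  1.71146490e+00, -3.06142541e-05,
        7.43113032e-01,  5.12008649e-01]), 'qvel': array([ 3.52597198e-04,  3.78377585e-04,  3.09339746e-07, -1.09232954e-03,
       -1.42175104e-03,  5.92942657e-04]), 'joint_torque': array([-3.47872102e-02, -6.00365996e+01, -1.86552626e+01,  6.28765672e-02,
       -5.26364031e-02, -1.84987446e-03]), 'ee_pos': array([ 541.92270613, -317.93586308,   47.42370468]), 'orientation': array([3.04014109e+00, 7.91368141e-01, 1.67437539e-04]), 'ft_force': array([ 0.28824703, -0.25123844,  1.24781246]), 'moment': array([-0.0411529 ,  0.03029069, -0.01081968]), 'grasp_force': 30.052257949719205, 'width': 42.19062845053201}
```

Emit:
apply_moves --targets '[{"tx": 0,"ty": 0,"tz": 0.01,"spin": 0},{"tx": 0,"ty": 0,"tz": 0.03,"spin": 0},{"tx": 0,"ty": 0,"tz": 0.06,"spin": 0},{"tx": 0,"ty": 0,"tz": 0.09,"spin": 0},{"tx": 0,"ty": 0.015,"tz": 0.11,"spin": 0},{"tx": -0.002,"ty": 0.04,"tz": 0.12,"spin": -2},{"tx": -0.005,"ty": 0.07,"tz": 0.12,"spin": -4},{"tx": -0.008,"ty": 0.11,"tz": 0.12,"spin": -6}]'

```text
t: 12.6
ee_pos: [534.0, -207.8, 168.6]
orientation: [3.077, 0.626, 0.002]
ft_force: [-0.1, 0.5, -1.4]
width: 42.0
grasp_force: 30.0
```

Emit:
apply_moves --targets '[{"tx": -0.004,"ty": 0.04,"tz": 0,"spin": -2},{"tx": -0.008,"ty": 0.085,"tz": 0,"spin": -5},{"tx": -0.012,"ty": 0.13,"tz": 0,"spin": -8},{"tx": -0.016,"ty": 0.175,"tz": 0,"spin": -11},{"tx": -0.02,"ty": 0.22,"tz": 0,"spin": -13},{"tx": -0.024,"ty": 0.265,"tz": 0,"spin": -15},{"tx": -0.027,"ty": 0.305,"tz": 0,"spin": -16.5},{"tx": -0.029,"ty": 0.335,"tz": 0,"spin": -17.1}]'

```text
t: 13.4
ee_pos: [504.3, 129.4, 168.0]
orientation: [-3.137, -0.167, -0.001]
ft_force: [0.1, 0.6, -0.2]
width: 42.3
grasp_force: 30.1
```

Emit:
apply_moves --targets '[{"tx": -0.001,"ty": 0.015,"tz": 0,"spin": 0},{"tx": -0.0014,"ty": 0.022,"tz": 0,"spin": 0},{"tx": -0.0014,"ty": 0.0244,"tz": 0,"spin": 0},{"tx": -0.0014,"ty": 0.0244,"tz": 0,"spin": 0},{"tx": -0.0014,"ty": 0.0244,"tz": 0,"spin": 0},{"tx": -0.0014,"ty": 0.0244,"tz": 0,"spin": 0},{"tx": -0.0014,"ty": 0.0244,"tz": 0,"spin": 0},{"tx": -0.0014,"ty": 0.0244,"tz": 0,"spin": 0}]'

```text
t: 14.2
ee_pos: [503.5, 151.1, 167.4]
orientation: [3.137, 0.166, -0.0]
ft_force: [-0.6, 0.1, -0.5]
width: 42.4
grasp_force: 30.1
```

Run:
```python
from fit import *
np.set_printoptions(precision=2,suppress=True)
T=snap("top");S=snap("side")
crop=lambda im,x,y,w,h,s:cv2.resize(im[y:y+h,x:x+w],(w*s,h*s),interpolation=cv2.INTER_CUBIC)
cv2.imwrite("pics/c4.png",np.hstack([crop(T,120,140,80,100,5),crop(S,160,280,80,100,5)])[:,:,::-1])
o=ctrl.get_obs();print(o["ee_pos"],o["orientation"],np.degrees(2*np.arctan2(o["orientation"][1],o["orientation"][0])),o["qpos"],o["ft_force"],o["width"])
```

```text
[503.48 151.34 167.37] [ 3.14  0.17 -0.  ] 6.066441151542352 [ 0.27  0.38  1.9  -0.    0.86  1.73] [-0.25 -0.5  -1.78] 42.25819544698605
```

View pics/c4.png

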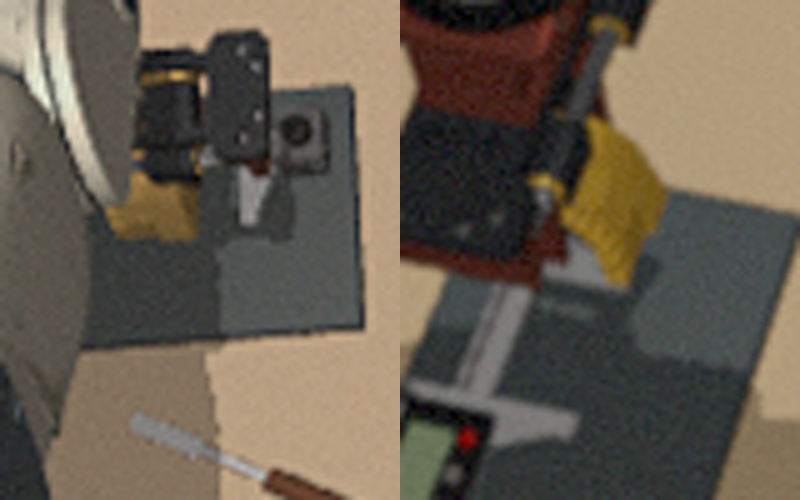

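The picture shows the model held upright, with its base facing the fixed jaw (top crop about (250,200)) and the moving jaw well away. I'm descending with the gap shared between the two jaws.

Emit:
apply_moves --targets '[{"tx": 0,"ty": 0.002,"tz": -0.02,"spin": 0},{"tx": 0,"ty": 0.002,"tz": -0.045,"spin": 0},{"tx": 0,"ty": 0.002,"tz": -0.07,"spin": 0},{"tx": 0,"ty": 0.002,"tz": -0.085,"spin": 0},{"tx": 0,"ty": 0.002,"tz": -0.096,"spin": 0},{"tx": 0,"ty": 0.002,"tz": -0.103,"spin": 0},{"tx": 0,"ty": 0.002,"tz": -0.107,"spin": 0},{"tx": 0,"ty": 0.002,"tz": -0.108,"spin": 0}]'

```text
t: 15.1
ee_pos: [503.6, 153.6, 59.4]
orientation: [-3.137, -0.167, -0.0]
ft_force: [0.0, 0.9, -1.4]
width: 42.3
grasp_force: 30.1
```

Emit:
apply_moves --targets '[{"tx": 0,"ty": 0,"tz": 0,"spin": 0},{"tx": 0,"ty": 0,"tz": -0.0005,"spin": 0},{"tx": 0,"ty": 0,"tz": -0.001,"spin": 0},{"tx": 0,"ty": 0,"tz": -0.0015,"spin": 0},{"tx": 0,"ty": 0,"tz": -0.002,"spin": 0},{"tx": 0,"ty": 0,"tz": -0.0025,"spin": 0},{"tx": 0,"ty": 0,"tz": -0.003,"spin": 0},{"tx": 0,"ty": 0,"tz": -0.003,"spin": 0}]'

```text
t: 15.9
ee_pos: [503.4, 153.5, 56.3]
orientation: [3.137, 0.167, -0.0]
ft_force: [0.8, -0.2, -1.1]
width: 42.3
grasp_force: 30.0
```

Emit:
apply_moves --targets '[{"tx": 0,"ty": 0,"tz": -0.0002,"spin": 0},{"tx": 0,"ty": 0,"tz": -0.0004,"spin": 0},{"tx": 0,"ty": 0,"tz": -0.0006,"spin": 0},{"tx": 0,"ty": 0,"tz": -0.0008,"spin": 0},{"tx": 0,"ty": 0,"tz": -0.001,"spin": 0},{"tx": 0,"ty": 0,"tz": -0.001,"spin": 0},{"tx": 0,"ty": 0,"tz": -0.001,"spin": 0},{"tx": 0,"ty": 0,"tz": -0.001,"spin": 0}]'

```text
t: 16.7
ee_pos: [503.4, 153.6, 55.4]
orientation: [-3.137, -0.167, -0.0]
ft_force: [0.7, 0.0, -0.4]
width: 42.3
grasp_force: 30.1
```

Emit:
apply_moves --targets '[{"tx": 0,"ty": 0,"tz": -0.0002,"spin": 0},{"tx": 0,"ty": 0,"tz": -0.0003,"spin": 0},{"tx": 0,"ty": 0,"tz": -0.0004,"spin": 0},{"tx": 0,"ty": 0,"tz": -0.0005,"spin": 0},{"tx": 0,"ty": 0,"tz": -0.0006,"spin": 0},{"tx": 0,"ty": 0,"tz": -0.0006,"spin": 0},{"tx": 0,"ty": 0,"tz": -0.0006,"spin": 0},{"tx": 0,"ty": 0,"tz": -0.0006,"spin": 0}]'

```text
t: 17.5
ee_pos: [503.5, 153.6, 55.3]
orientation: [-3.137, -0.167, -0.0]
ft_force: [-1.5, 0.1, 8.4]
width: 42.5
grasp_force: 30.0
```

Emit:
apply_moves --targets '[{"tx": 0,"ty": 0,"tz": 0.0004,"spin": 0},{"tx": 0.0001,"ty": -0.0007,"tz": 0.0004,"spin": 0},{"tx": 0.0001,"ty": -0.0014,"tz": 0.0004,"spin": 0},{"tx": 0.0002,"ty": -0.0021,"tz": 0.0004,"spin": 0},{"tx": 0.0003,"ty": -0.0028,"tz": 0.0004,"spin": 0},{"tx": 0.0004,"ty": -0.0035,"tz": 0.0004,"spin": 0},{"tx": 0.0004,"ty": -0.004,"tz": 0.0004,"spin": 0},{"tx": 0.0004,"ty": -0.004,"tz": 0.0004,"spin": 0}]'

```text
t: 18.3
ee_pos: [504.3, 149.7, 55.4]
orientation: [-3.137, -0.167, -0.001]
ft_force: [-0.1, 2.4, 4.9]
width: 42.4
grasp_force: 30.0
```

Emit:
apply_moves --targets '[{"tx": 0,"ty": -0.0003,"tz": 0,"spin": 0},{"tx": 0,"ty": -0.0006,"tz": 0,"spin": 0},{"tx": 0.0001,"ty": -0.0009,"tz": 0,"spin": 0},{"tx": 0.0001,"ty": -0.0012,"tz": 0,"spin": 0},{"tx": 0.0001,"ty": -0.0015,"tz": 0,"spin": 0},{"tx": 0.0001,"ty": -0.0015,"tz": 0,"spin": 0},{"tx": 0.0001,"ty": -0.0015,"tz": 0,"spin": 0},{"tx": 0.0001,"ty": -0.0015,"tz": 0,"spin": 0}]'

```text
t: 19.1
ee_pos: [504.4, 148.2, 55.4]
orientation: [-3.137, -0.167, -0.001]
ft_force: [0.6, 2.9, 4.7]
width: 42.3
grasp_force: 30.0
```

Emit:
apply_moves --targets '[{"tx": 0,"ty": -0.0003,"tz": 0,"spin": 0},{"tx": 0,"ty": -0.0006,"tz": 0,"spin": 0},{"tx": 0.0001,"ty": -0.0009,"tz": 0,"spin": 0},{"tx": 0.0001,"ty": -0.0012,"tz": 0,"spin": 0},{"tx": 0.0001,"ty": -0.0015,"tz": 0,"spin": 0},{"tx": 0.0001,"ty": -0.0015,"tz": 0,"spin": 0},{"tx": 0.0001,"ty": -0.0015,"tz": 0,"spin": 0},{"tx": 0.0001,"ty": -0.0015,"tz": 0,"spin": 0}]'

```text
t: 19.9
ee_pos: [504.5, 146.7, 55.4]
orientation: [-3.137, -0.166, -0.002]
ft_force: [0.2, 2.7, 4.8]
width: 42.5
grasp_force: 30.0
```

Emit:
apply_moves --targets '[{"tx": 0,"ty": -0.0002,"tz": 0,"spin": 0},{"tx": 0,"ty": -0.0004,"tz": 0,"spin": 0},{"tx": 0.0001,"ty": -0.0006,"tz": 0,"spin": 0},{"tx": 0.0001,"ty": -0.0008,"tz": 0,"spin": 0},{"tx": 0.0001,"ty": -0.001,"tz": 0,"spin": 0},{"tx": 0.0001,"ty": -0.001,"tz": 0,"spin": 0},{"tx": 0.0001,"ty": -0.001,"tz": 0,"spin": 0},{"tx": 0.0001,"ty": -0.001,"tz": 0,"spin": 0}]'

```text
t: 20.7
ee_pos: [504.5, 146.0, 55.4]
orientation: [-3.137, -0.166, -0.001]
ft_force: [0.0, 5.2, 5.3]
width: 42.0
grasp_force: 30.0
```

Emit:
apply_moves --targets '[{"tx": 0,"ty": -0.0002,"tz": 0,"spin": 0},{"tx": 0,"ty": -0.0004,"tz": 0,"spin": 0},{"tx": 0.0001,"ty": -0.0006,"tz": 0,"spin": 0},{"tx": 0.0001,"ty": -0.0008,"tz": 0,"spin": 0},{"tx": 0.0001,"ty": -0.001,"tz": 0,"spin": 0},{"tx": 0.0001,"ty": -0.001,"tz": 0,"spin": 0},{"tx": 0.0001,"ty": -0.001,"tz": 0,"spin": 0},{"tx": 0.0001,"ty": -0.001,"tz": 0,"spin": 0}]'

```text
t: 21.5
ee_pos: [504.6, 145.8, 55.4]
orientation: [-3.136, -0.166, -0.002]
ft_force: [-1.4, 10.5, 5.4]
width: 42.5
grasp_force: 30.0
```

```bash
python3 -c "
from workcell import ctrl
o=ctrl.get_obs();print(o['ee_pos'],o['ft_force'],o['moment'],o['orientation'])"
```

```text
[504.60975469 145.77433969  55.39247119] [-1.4338539  10.50888194  5.38598184] [ 2.01003273  0.3597566  -0.03149631] [-3.13554281e+00 -1.65664564e-01 -1.71322703e-03]
```

Emit:
apply_moves --targets '[{"tx": 0,"ty": 0.0003,"tz": 0,"spin": 0},{"tx": 0,"ty": 0.0006,"tz": 0,"spin": 0},{"tx": 0,"ty": 0.0007,"tz": 0,"spin": 0},{"tx": 0,"ty": 0.0007,"tz": 0,"spin": 0},{"tx": 0,"ty": 0.0007,"tz": 0,"spin": 0},{"tx": 0,"ty": 0.0007,"tz": 0,"spin": 0},{"tx": 0,"ty": 0.0007,"tz": 0,"spin": 0},{"tx": 0,"ty": 0.0007,"tz": 0,"spin": 0}]'

```text
t: 22.3
ee_pos: [504.6, 145.9, 55.4]
orientation: [-3.136, -0.166, -0.001]
ft_force: [-1.2, 6.3, 4.7]
width: 42.2
grasp_force: 30.0
```

Emit:
apply_moves --targets '[{"tx": 0,"ty": 0,"tz": 0,"spin": 0},{"tx": 0,"ty": 0,"tz": 0,"spin": 0},{"tx": 0,"ty": 0,"tz": 0,"spin": 0},{"tx": 0,"ty": 0,"tz": 0,"spin": 0},{"tx": 0,"ty": 0,"tz": 0,"spin": 0},{"tx": 0,"ty": 0,"tz": 0,"spin": 0},{"tx": 0,"ty": 0,"tz": 0,"spin": 0},{"tx": 0,"ty": 0,"tz": 0,"spin": 0}]' --gripper -0.5

```text
t: 23.1
ee_pos: [504.2, 145.2, 55.2]
orientation: [-3.137, -0.167, 0.0]
ft_force: [-0.2, -0.3, -0.5]
width: 66.0
grasp_force: 0.0
```

Emit:
apply_moves --targets '[{"tx": 0,"ty": 0,"tz": 0.005,"spin": 0},{"tx": 0,"ty": 0,"tz": 0.02,"spin": 0},{"tx": 0,"ty": 0,"tz": 0.045,"spin": 0},{"tx": 0,"ty": 0,"tz": 0.075,"spin": 0},{"tx": 0,"ty": 0,"tz": 0.1,"spin": 0},{"tx": 0.01,"ty": 0.02,"tz": 0.12,"spin": 5},{"tx": 0.025,"ty": 0.05,"tz": 0.12,"spin": 13},{"tx": 0.043,"ty": 0.085,"tz": 0.12,"spin": 21}]'

```text
t: 23.9
ee_pos: [547.9, 230.7, 176.9]
orientation: [-3.053, -0.742, -0.003]
ft_force: [0.3, -0.2, -0.2]
width: 65.9
grasp_force: 0.0
```

Emit:
apply_moves --targets '[{"tx": -0.0006,"ty": 0.0017,"tz": 0,"spin": 8.5},{"tx": -0.0006,"ty": 0.0017,"tz": 0,"spin": 17},{"tx": -0.0006,"ty": 0.0017,"tz": 0,"spin": 25.5},{"tx": -0.0006,"ty": 0.0017,"tz": 0,"spin": 34},{"tx": -0.0006,"ty": 0.0017,"tz": 0,"spin": 42.5},{"tx": -0.0006,"ty": 0.0017,"tz": 0,"spin": 51},{"tx": -0.0006,"ty": 0.0017,"tz": 0,"spin": 59.5},{"tx": -0.0006,"ty": 0.0017,"tz": 0,"spin": 68}]' --gripper -1

```text
t: 24.7
ee_pos: [546.5, 231.9, 175.5]
orientation: [2.114, 2.324, 0.0]
ft_force: [-0.3, -0.4, 0.2]
width: 87.6
grasp_force: 0.0
```

Run:
```python
from fit import *
T=snap("top");S=snap("side")
crop=lambda im,x,y,w,h,s:cv2.resize(im[y:y+h,x:x+w],(w*s,h*s),interpolation=cv2.INTER_CUBIC)
cv2.imwrite("pics/c5.png",np.hstack([crop(T,120,140,80,100,5),crop(S,160,290,80,100,5)])[:,:,::-1])
o=ctrl.get_obs();print(o["ee_pos"],np.degrees(2*np.arctan2(o["orientation"][1],o["orientation"][0])))
```

```text
[546.52194508 231.91890903 175.46545675] 95.15992150360775
```

View pics/c5.png

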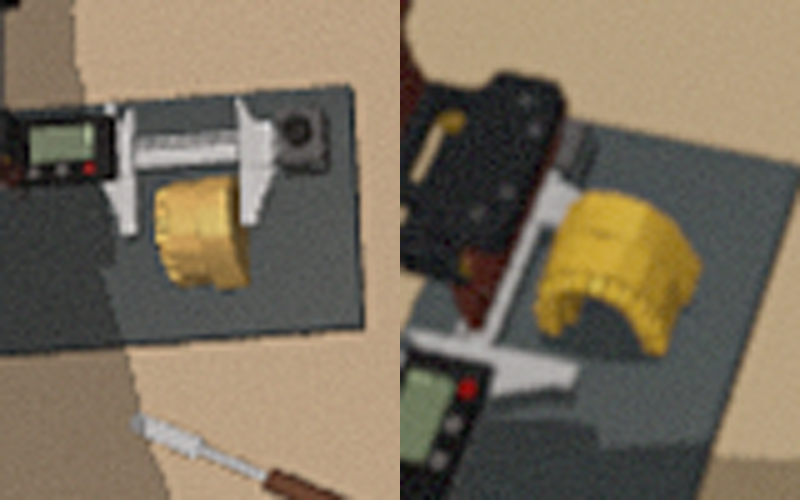

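The picture shows the model on its heel, base flush on the fixed jaw (top crop about (242,200)), and the moving jaw clear at column 135. I'll pinch the slide again and close it.

Emit:
apply_moves --targets '[{"tx": 0.0008,"ty": 0.0005,"tz": -0.03,"spin": 0.9},{"tx": 0.0008,"ty": 0.0005,"tz": -0.07,"spin": 0.9},{"tx": 0.0008,"ty": 0.0005,"tz": -0.1,"spin": 0.9},{"tx": 0.0008,"ty": 0.0005,"tz": -0.12,"spin": 0.9},{"tx": 0.0008,"ty": 0.0005,"tz": -0.132,"spin": 0.9},{"tx": 0.0008,"ty": 0.0005,"tz": -0.138,"spin": 0.9},{"tx": 0.0008,"ty": 0.0005,"tz": -0.1395,"spin": 0.9},{"tx": 0.0008,"ty": 0.0005,"tz": -0.1395,"spin": 0.9}]'

```text
t: 25.6
ee_pos: [548.0, 232.7, 36.4]
orientation: [2.103, 2.333, 0.002]
ft_force: [0.7, -0.0, -0.2]
width: 87.8
grasp_force: 0.0
```

Emit:
apply_moves --targets '[{"tx": 0,"ty": 0,"tz": 0,"spin": 0},{"tx": 0,"ty": 0,"tz": 0,"spin": 0},{"tx": 0,"ty": 0,"tz": 0,"spin": 0},{"tx": 0,"ty": 0,"tz": 0,"spin": 0},{"tx": 0,"ty": 0,"tz": 0,"spin": 0},{"tx": 0,"ty": 0,"tz": 0,"spin": 0},{"tx": 0,"ty": 0,"tz": 0,"spin": 0},{"tx": 0,"ty": 0,"tz": 0,"spin": 0}]' --gripper 0.2

```text
t: 26.4
ee_pos: [547.4, 232.4, 35.7]
orientation: [-2.102, -2.334, 0.0]
ft_force: [-0.3, 0.0, 0.1]
width: 39.9
grasp_force: 30.0
```

Emit:
apply_moves --targets '[{"tx": 0.0001,"ty": -0.001,"tz": 0,"spin": 0},{"tx": 0.0003,"ty": -0.0025,"tz": 0,"spin": 0},{"tx": 0.0005,"ty": -0.0045,"tz": 0,"spin": 0},{"tx": 0.0007,"ty": -0.0065,"tz": 0,"spin": 0},{"tx": 0.0009,"ty": -0.0085,"tz": 0,"spin": 0},{"tx": 0.0011,"ty": -0.01,"tz": 0,"spin": 0},{"tx": 0.0012,"ty": -0.011,"tz": 0,"spin": 0},{"tx": 0.0012,"ty": -0.011,"tz": 0,"spin": 0}]'

```text
t: 27.2
ee_pos: [548.6, 221.1, 35.7]
orientation: [2.103, 2.334, -0.001]
ft_force: [-0.9, 0.2, 1.0]
width: 39.6
grasp_force: 30.0
```

Emit:
apply_moves --targets '[{"tx": 0,"ty": -0.0003,"tz": 0,"spin": 0},{"tx": 0.0001,"ty": -0.0006,"tz": 0,"spin": 0},{"tx": 0.0001,"ty": -0.0009,"tz": 0,"spin": 0},{"tx": 0.0001,"ty": -0.0012,"tz": 0,"spin": 0},{"tx": 0.0002,"ty": -0.0015,"tz": 0,"spin": 0},{"tx": 0.0002,"ty": -0.0018,"tz": 0,"spin": 0},{"tx": 0.0002,"ty": -0.002,"tz": 0,"spin": 0},{"tx": 0.0002,"ty": -0.002,"tz": 0,"spin": 0}]'

```text
t: 28.0
ee_pos: [548.8, 219.4, 35.7]
orientation: [-2.103, -2.334, 0.0]
ft_force: [-2.7, 1.1, 2.5]
width: 39.6
grasp_force: 30.0
```

Emit:
apply_moves --targets '[{"tx": 0,"ty": -0.0003,"tz": 0,"spin": 0},{"tx": 0.0,"ty": -0.0006,"tz": 0,"spin": 0},{"tx": 0.0001,"ty": -0.0009,"tz": 0,"spin": 0},{"tx": 0.0001,"ty": -0.0012,"tz": 0,"spin": 0},{"tx": 0.0001,"ty": -0.0015,"tz": 0,"spin": 0},{"tx": 0.0001,"ty": -0.0015,"tz": 0,"spin": 0},{"tx": 0.0001,"ty": -0.0015,"tz": 0,"spin": 0},{"tx": 0.0001,"ty": -0.0015,"tz": 0,"spin": 0}]'

```text
t: 28.8
ee_pos: [548.9, 217.9, 35.7]
orientation: [2.102, 2.334, -0.0]
ft_force: [-2.7, 1.0, 2.7]
width: 39.8
grasp_force: 30.0
```

Emit:
apply_moves --targets '[{"tx": 0,"ty": -0.0002,"tz": 0,"spin": 0},{"tx": 0.0,"ty": -0.0004,"tz": 0,"spin": 0},{"tx": 0.0001,"ty": -0.0006,"tz": 0,"spin": 0},{"tx": 0.0001,"ty": -0.0008,"tz": 0,"spin": 0},{"tx": 0.0001,"ty": -0.001,"tz": 0,"spin": 0},{"tx": 0.0001,"ty": -0.001,"tz": 0,"spin": 0},{"tx": 0.0001,"ty": -0.001,"tz": 0,"spin": 0},{"tx": 0.0001,"ty": -0.001,"tz": 0,"spin": 0}]'

```text
t: 29.6
ee_pos: [549.0, 216.9, 35.7]
orientation: [2.103, 2.334, -0.0]
ft_force: [-2.3, 1.4, 1.3]
width: 39.6
grasp_force: 30.0
```

Emit:
apply_moves --targets '[{"tx": 0,"ty": -0.0002,"tz": 0,"spin": 0},{"tx": 0.0,"ty": -0.0004,"tz": 0,"spin": 0},{"tx": 0.0,"ty": -0.0006,"tz": 0,"spin": 0},{"tx": 0.0,"ty": -0.0008,"tz": 0,"spin": 0},{"tx": 0.0,"ty": -0.001,"tz": 0,"spin": 0},{"tx": 0.0,"ty": -0.001,"tz": 0,"spin": 0},{"tx": 0.0,"ty": -0.001,"tz": 0,"spin": 0},{"tx": 0.0,"ty": -0.001,"tz": 0,"spin": 0}]'

```text
t: 30.4
ee_pos: [549.1, 215.9, 35.7]
orientation: [2.102, 2.334, 0.0]
ft_force: [-0.0, -0.2, 0.8]
width: 39.6
grasp_force: 30.0
```

Emit:
apply_moves --targets '[{"tx": 0,"ty": -0.0002,"tz": 0,"spin": 0},{"tx": 0.0,"ty": -0.0004,"tz": 0,"spin": 0},{"tx": 0.0001,"ty": -0.0006,"tz": 0,"spin": 0},{"tx": 0.0001,"ty": -0.0008,"tz": 0,"spin": 0},{"tx": 0.0001,"ty": -0.0008,"tz": 0,"spin": 0},{"tx": 0.0001,"ty": -0.0008,"tz": 0,"spin": 0},{"tx": 0.0001,"ty": -0.0008,"tz": 0,"spin": 0},{"tx": 0.0001,"ty": -0.0008,"tz": 0,"spin": 0}]'

```text
t: 31.2
ee_pos: [549.2, 215.1, 35.7]
orientation: [2.102, 2.334, 0.0]
ft_force: [-0.3, 1.5, 0.1]
width: 39.7
grasp_force: 30.0
```

Emit:
apply_moves --targets '[{"tx": 0,"ty": -0.0002,"tz": 0,"spin": 0},{"tx": 0.0,"ty": -0.0004,"tz": 0,"spin": 0},{"tx": 0.0001,"ty": -0.0006,"tz": 0,"spin": 0},{"tx": 0.0001,"ty": -0.0008,"tz": 0,"spin": 0},{"tx": 0.0001,"ty": -0.0008,"tz": 0,"spin": 0},{"tx": 0.0001,"ty": -0.0008,"tz": 0,"spin": 0},{"tx": 0.0001,"ty": -0.0008,"tz": 0,"spin": 0},{"tx": 0.0001,"ty": -0.0008,"tz": 0,"spin": 0}]'

```text
t: 32.0
ee_pos: [549.3, 214.4, 35.7]
orientation: [2.102, 2.334, 0.0]
ft_force: [0.2, 2.8, -0.0]
width: 39.6
grasp_force: 30.0
```

Emit:
apply_moves --targets '[{"tx": 0,"ty": -0.0002,"tz": 0,"spin": 0},{"tx": 0.0,"ty": -0.0004,"tz": 0,"spin": 0},{"tx": 0.0001,"ty": -0.0006,"tz": 0,"spin": 0},{"tx": 0.0001,"ty": -0.0008,"tz": 0,"spin": 0},{"tx": 0.0001,"ty": -0.0008,"tz": 0,"spin": 0},{"tx": 0.0001,"ty": -0.0008,"tz": 0,"spin": 0},{"tx": 0.0001,"ty": -0.0008,"tz": 0,"spin": 0},{"tx": 0.0001,"ty": -0.0008,"tz": 0,"spin": 0}]'

```text
t: 32.8
ee_pos: [549.4, 214.0, 35.7]
orientation: [-2.103, -2.334, -0.001]
ft_force: [-0.5, 5.5, -1.2]
width: 39.6
grasp_force: 30.0
```

Emit:
apply_moves --targets '[{"tx": 0,"ty": -0.0001,"tz": 0,"spin": 0},{"tx": 0.0,"ty": -0.0002,"tz": 0,"spin": 0},{"tx": 0,"ty": -0.0002,"tz": 0,"spin": 0},{"tx": 0,"ty": -0.0002,"tz": 0,"spin": 0},{"tx": 0,"ty": -0.0002,"tz": 0,"spin": 0},{"tx": 0,"ty": -0.0002,"tz": 0,"spin": 0},{"tx": 0,"ty": -0.0002,"tz": 0,"spin": 0},{"tx": 0,"ty": -0.0002,"tz": 0,"spin": 0}]'

```text
t: 33.6
ee_pos: [549.4, 213.9, 35.7]
orientation: [-2.102, -2.334, -0.001]
ft_force: [0.4, 6.1, -1.7]
width: 40.2
grasp_force: 30.0
```

Emit:
apply_moves --targets '[{"tx": 0,"ty": -0.0001,"tz": 0,"spin": 0},{"tx": 0.0,"ty": -0.0002,"tz": 0,"spin": 0},{"tx": 0,"ty": -0.0002,"tz": 0,"spin": 0},{"tx": 0,"ty": -0.0002,"tz": 0,"spin": 0},{"tx": 0,"ty": -0.0002,"tz": 0,"spin": 0},{"tx": 0,"ty": -0.0002,"tz": 0,"spin": 0},{"tx": 0,"ty": -0.0002,"tz": 0,"spin": 0},{"tx": 0,"ty": -0.0002,"tz": 0,"spin": 0}]'

```text
t: 34.4
ee_pos: [549.4, 213.9, 35.7]
orientation: [-2.102, -2.334, -0.001]
ft_force: [-0.8, 7.2, -1.5]
width: 40.0
grasp_force: 30.0
```

Run:
```python
from fit import *
T=snap("top");S=snap("side");print(ctrl.get_obs()["ft_force"])
crop=lambda im,x,y,w,h,s:cv2.resize(im[y:y+h,x:x+w],(w*s,h*s),interpolation=cv2.INTER_CUBIC)
cv2.imwrite("pics/c6.png",np.hstack([crop(T,120,140,80,100,5),crop(S,160,290,80,100,5)])[:,:,::-1])
```

```text
[-1.04342133  6.63336568 -1.53214704]
```

View pics/c6.png

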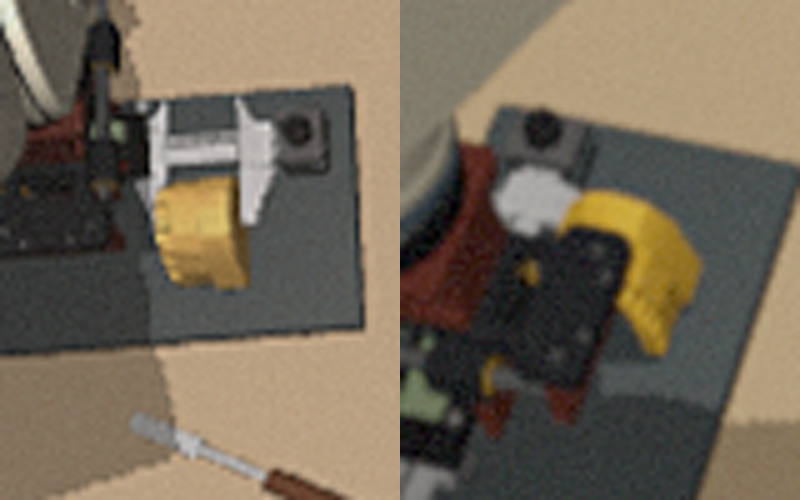

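The picture shows both jaws on the model, still square against the fixed jaw, with a push of about 7 N, of which friction takes 2. I'll release and back off.

Emit:
apply_moves --targets '[{"tx": 0,"ty": 0,"tz": 0,"spin": 0},{"tx": 0,"ty": 0,"tz": 0,"spin": 0},{"tx": 0,"ty": 0,"tz": 0,"spin": 0},{"tx": 0,"ty": 0,"tz": 0,"spin": 0},{"tx": 0,"ty": 0,"tz": 0,"spin": 0},{"tx": 0,"ty": 0,"tz": 0,"spin": 0},{"tx": 0,"ty": 0,"tz": 0,"spin": 0},{"tx": 0,"ty": 0,"tz": 0,"spin": 0}]' --gripper -1

```text
t: 35.3
ee_pos: [549.3, 213.1, 35.7]
orientation: [-2.102, -2.334, 0.0]
ft_force: [0.7, 0.1, -0.6]
width: 88.0
grasp_force: 0.0
```

Emit:
apply_moves --targets '[{"tx": 0,"ty": 0,"tz": 0.01,"spin": 0},{"tx": 0,"ty": 0,"tz": 0.04,"spin": 0},{"tx": 0,"ty": 0,"tz": 0.08,"spin": 0},{"tx": 0,"ty": 0,"tz": 0.12,"spin": 0},{"tx": 0,"ty": 0.03,"tz": 0.15,"spin": 0},{"tx": 0,"ty": 0.07,"tz": 0.17,"spin": 0},{"tx": 0,"ty": 0.11,"tz": 0.17,"spin": 0},{"tx": 0,"ty": 0.14,"tz": 0.17,"spin": 0}]'

```text
t: 36.1
ee_pos: [549.6, 355.5, 208.0]
orientation: [2.102, 2.334, 0.005]
ft_force: [-0.4, -0.9, -0.3]
width: 88.2
grasp_force: 0.0
```

Run:
```python
from fit import *
T=snap("top");S=snap("side");print(ctrl.get_obs()["ee_pos"],ctrl.get_obs()["ft_force"])
crop=lambda im,x,y,w,h,s:cv2.resize(im[y:y+h,x:x+w],(w*s,h*s),interpolation=cv2.INTER_CUBIC)
cv2.imwrite("pics/c7.png",np.hstack([crop(T,120,140,80,100,5),crop(S,160,290,80,100,5)])[:,:,::-1])
```

```text
[549.15629575 356.6857635  206.85101558] [-0.00199201 -0.61171843 -0.49247793]
```

View pics/c7.png

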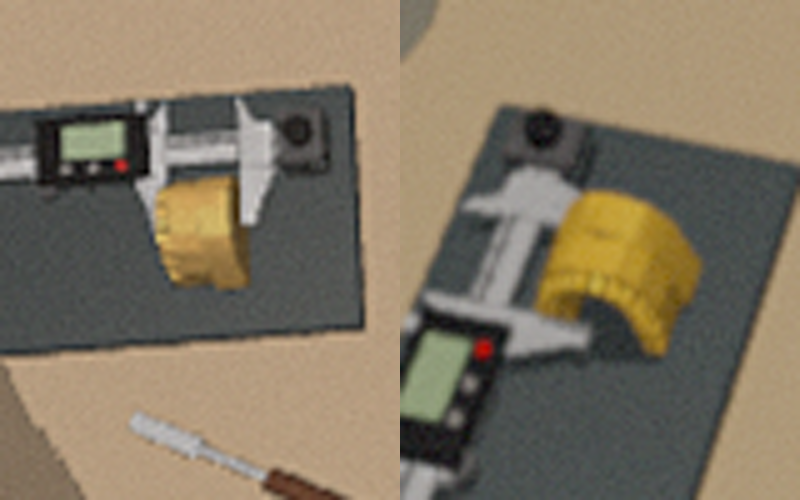

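The picture shows the model nipped squarely between both jaws, and the robot is clear. I'm handing the job in.

```bash
python3 -c "
from workcell import ctrl
print(ctrl.close_job())"
```

```text
the job is handed in; nothing more can be done
None
```

The yellow lower model stands on its heel with its base against the fixed jaw, and the caliper is closed on it with about 5 N (roughly 7 N push less 2 N slide friction). Its height is about 41 mm by my estimate from the slide travel, the white model was never touched, and the job is handed in.

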